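# Throw the locked forge-blower switch

### The arm

A 7-joint arm with a two-finger parallel gripper is mounted at the origin on the work surface. World frame = base frame: x ahead of the robot, y to its left, z up, the work surface at z = 0. Lengths are in m, angles in rad, forces in N, time in s.
With the tool pointing down it reaches from about 0.425 to 0.875 m from the base axis. Payload 8.4 kg.
Tool frame: the origin (TCP) lies at the very end of the fingers, on their centre line; the grasp point (between the pads) lies 19 mm behind it (env.pinch_z is the distance from the TCP to the grasp point, in m); z points along the fingers, x is the direction in which the jaws open and shut, and the axes are right-handed (so a half turn about z gives the same grasp; the last joint's range is limited). The gripper opens to 85 mm and grips with 20 to 120 N. Pads are 22 mm wide; open, the fingers measure 114 mm over their backs; the gripper's body (76 mm by 85 mm) begins 54 mm behind the grasp point. The pads swing forward as they close: fully open they stand 13 mm farther back than shut.
Start: joints at [-1.21, 0.333, 0.04, 1.465, -0.013, 1.343, -0.059], TCP at [0.288, 0.582, 0.231] pointing down, gripper open.
Joint ranges: [-2.58, 2.58], [-0.38, 2.09], [-1.3, 1.39], [0.25, 2.4], [-1.5, 4.64], [0.08, 2.09], [-2.65, 2.65]. Speed limits (rad/s): [2.22, 2.22, 2.79, 2.79, 3.14, 3.14, 3.14].

### API

Orientations are given as a unit quaternion [w, x, y, z].
In Python, from rig import env gives the robot as it stands.
- The arm moves only by the tool send_rows, never from a script. Its argument "series" is a list that holds one entry, the list of rows, each a list of 4 numbers: the shift along the tool's x, y, z in m, then the turn about the tool's z in degrees. In form: [[[dx, dy, dz, turn], ...]]. A call has 1 to 20 rows; each row shifts and turns the commanded pose from where the row before left it, along the tool's axes as they then stand; what a row does not reach is not made up. A row lasts 1/8 s, in which the tool goes at most 62.5 mm and 10.7 degrees, less where a joint would pass 70% of its speed; a pose out of reach is approached as far as the arm can. A call is refused whole if a number of a shift passes 0.0625 or a number of a turn 10.7, either way. A call with a gripper value outside its range is refused whole. "fingers" is the opening, from -1 (shut) to 1 (fully open), so that 0 is half open, set as the call begins (left out, the last holds). The fingers move at their own pace and stop on an object; the grip force is fixed at half the most. Time passes only in rows, so rows that do not move let the fingers close. It gives the time, the measured TCP pose, the force and the opening at its end, in the units of the state.
- env.sense(): the state, without advancing time (a new reading comes with each control period).
- env.grab_frame(name): name is "scene" or "top" or "wrist"; returns a dict with "pixels" (480x640x3 uint8, red, green, blue), "depth" (480x640 float32, m along the optical axis (not along the pixel's ray), 0 where there is no reading), "fx", "fy", "cx", "cy" (pixels), "T" (4x4, takes a point from camera to world coordinates); the wrist camera has in their place "hand_eye" (4x4, takes a point from camera to tool coordinates, whose origin is the TCP and whose axes are the tool frame's). Camera axes: x right, y up, looking along -z (the intrinsics and any distortion apply to the point x, -y, -z); pixel columns grow to the right and rows downward; lengths in m; the calibration is good to about 2 mm. A picture is of the moment at which its call begins: read the wrist's pose just before it.
- env.job_done(): hands the job in, once; it reports no verdict.
Trained networks look in the newest picture that a camera, given by its name, has taken for a name from the list of things; names that differ only in an ending like _2 or _b are one class to them, and where a whole thing is asked for, a point or a joint stands for the part that bears it (a point fixed in the world has none). Each returns a list of dicts, best first, with "conf" (0 to 1); they miss things now and then, are a little off and sometimes report something else, mostly with a low value. They report only what shows in the picture. A call takes as long as a camera call. They do not tell look-alikes from the thing itself.
- env.boxes_of(camera, target): "point" ([column, row] in pixels, amid what is visible of it).
The state is a dict: "t": time; "q": joint angles; "qvel": joint speeds; "joint_efforts": joint torques, N m; "ee_pos": TCP position; "tcp_rot": TCP orientation; "force": force on the tool from outside, world axes, zero at the start; "moment": the same for the moment, N m; "finger_gap": opening from 0.0 (shut) to 1.0 (fully open).
Only numpy, scipy, OpenCV 4.12 (cv2) and the standard library are available. Lean on these libraries where they do the work, as an engineer would, in place of code of your own. Each camera call takes 0.05 s, during which the arm holds its last target.

### The job

The forge needs air: switch on its blower with the drum-ended locking toggle. Grip the round drum on its end, pull it outward along the bat until it is free of its lock, flip it right over to the opposite side, then let it spring back in so that it is locked there, and let go. Leave the paddle-ended toggle of the other switch box locked as it is.

Things in the scene. Friction and masses are not known exactly. Their poses are not given: they have to be found in the camera images.
- drum_centre (a point): Centre of the black drum (32 mm diameter, 28 mm long along y, flat ends) on the blower toggle's steel bat, on a bolted grey box (130 x 110 x 75 mm high); lock teeth beside the bat reach 114 mm. The bat pivots 82 mm above the bench at the box's middle; the drum is 95 mm out along it, plus the pull. Axes: z outward along the bat, y along the level pivot, x the way it must flip. It starts leaning to the robot.
- drum_swing (a joint): Angle of the drum's bat about its pivot, rad: 0 = start side, leaning 28 degrees (starts at 0 to 0.12); 0.489 = upright; 0.978 = leaning 28 degrees to the opposite side, away from the robot (box turned up to 26 degrees). Stops at both ends. Slight friction holds it where left. Not pulled out, the lock stops it at about 0.23, and once across and sprung in it cannot return below about 0.75.
- drum_pull (a joint): How far the drum's bat is pulled outward along its own length, m: 0 = sprung fully in, 0.018 = end of travel. A spring draws it in with 7 N at 0 and 11 N at 0.018. It passes over the lock teeth when pulled out by 0.009 or more, and springs back in by itself when let go beyond them.
- paddle_pull (a joint): How far the bat of the other toggle is pulled outward, m (0 = sprung in). Its box and lock are the same, but it ends in a flat black paddle (32 x 10 x 44 mm) in place of the drum. To be left locked.
Not all that is in view belongs to the job. What is shaped like the part that bears drum_centre but red is not meant.

How it is judged:
On the way:
1. the drum-ended bat is pulled out of its lock (by 6 mm or more) while still on its starting side (value of joint drum_pull above 0.006 m and value of joint drum_swing below 0.42 rad), for 0.05 s.
At the end, for the whole second after the job is handed in: The drum-ended bat leans to the side opposite its start (swing above 0.7 rad) and has sprung back in (pulled out less than 4 mm), at rest, and the paddle-ended bat is still sprung in (less than 4 mm out) (value of joint drum_swing above 0.7 rad and value of joint each of drum_pull, paddle_pull below 0.004 m and velocity of joint drum_swing between -0.1 and 0.1 rad/s); the robot touches nothing.
It fails at once if the paddle-ended toggle is pulled out of its lock (6 mm or more) (value of joint paddle_pull above 0.006 m).
It also fails if it takes over 32 s, if anything falls off the work surface, if the arm or the gripper's body presses on something with over 40 N, if the wrist force passes 120 N, or if a joint passes its speed limit or range.

## Working session

There is one attempt and no reset: what is moved stays moved. The work goes in short steps, Python scripts to look and compute and a tool call to move; the robot and the scene stay as the last step left them, time stands still between calls to the robot, and variables do not carry over. Pictures are saved under pics/ and viewed, and the job is handed in when it is done.

Besides the shell and the picture viewer there is one more tool, called after ">>>" in YAML: its name, and indented under it one key for each argument. send_rows: Moves the arm, as the interface text tells. Its arguments: {"type":"object","properties":{"series":{"type":"array","items":{"type":"array","items":{"type":"array","items":{"type":"number"}}}},"fingers":{"type":"number"}},"required":["series"]}

```bash
mkdir -p pics; ls
cat > h.py <<'E'
import numpy as np, cv2
from rig import env
def snap(cam,name):
    f=env.grab_frame(cam); cv2.imwrite('pics/'+name+'.png',f['pixels'][:,:,::-1]); return f
def pt(f,c,r,T=None):
    d=f['depth'][int(r),int(c)]
    T=f['T'] if T is None else T
    return (T@[ (c-f['cx'])*d/f['fx'], -(r-f['cy'])*d/f['fy'], -d,1])[:3], d
E
python3 - <<'E'
from h import *
np.set_printoptions(precision=4,suppress=True)
print(env.sense())
for c in ['scene','top']:
    f=snap(c,c+'1'); print({k:v for k,v in f.items() if k not in('pixels','depth')})
    for n in ['drum_centre','paddle_pull']:
        for b in env.boxes_of(c,n)[:4]: print(c,n,b,pt(f,*b['point']))
E
```

```text
pics
{'t': 0.0, 'q': array([-1.2102,  0.3339,  0.0399,  1.4663, -0.0134,  1.3433, -0.0585]), 'qvel': array([ 0.0022, -0.0009,  0.0004,  0.0001,  0.0005,  0.0011, -0.0007]), 'joint_efforts': array([  0.0003, -65.8554,   1.3657, -40.5568,   0.0169,   0.0126,
         0.    ]), 'ee_pos': array([0.2883, 0.5821, 0.2304]), 'tcp_rot': array([ 0.0005,  0.8496,  0.5274, -0.0007]), 'force': array([-0.3849, -0.0875,  0.532 ]), 'moment': array([ 0.0311, -0.0251,  0.0428]), 'finger_gap': 1.0005828603244704}
{'fx': 613.5802100709344, 'fy': 613.5802100709344, 'cx': 320.8215111453808, 'cy': 232.50405156203152, 'T': array([[-0.446 , -0.5108,  0.7349,  1.547 ],
       [ 0.8948, -0.2353,  0.3795,  0.4846],
       [-0.0209,  0.8269,  0.562 ,  0.9757],
       [ 0.    ,  0.    ,  0.    ,  1.    ]])}
scene drum_centre {'point': [137.1, 218.4], 'conf': 0.86} (array([ 0.6129, -0.51  ,  0.158 ]), np.float32(1.5235292))
scene drum_centre {'point': [236.6, 155.4], 'conf': 0.79} (array([ 0.2227, -0.47  ,  0.1587]), np.float32(1.7947346))
scene drum_centre {'point': [241.5, 233.6], 'conf': 0.73} (array([ 0.5519, 
[... 207 characters left out ...]
, 'cx': 318.70283564453536, 'cy': 247.87037104804065, 'T': array([[ 0.0081,  0.9914, -0.1303,  0.3033],
       [-0.9998,  0.0102,  0.015 , -0.1005],
       [ 0.0162,  0.1302,  0.9914,  1.2009],
       [ 0.    ,  0.    ,  0.    ,  1.    ]])}
top drum_centre {'point': [476.8, 349.3], 'conf': 0.74} (array([ 0.2182, -0.4694,  0.147 ]), np.float32(1.0392878))
top drum_centre {'point': [495.6, 178.1], 'conf': 0.73} (array([ 0.6003, -0.5139,  0.181 ]), np.float32(1.0560014))
top drum_centre {'point': [377.4, 204.0], 'conf': 0.46} (array([ 0.5366, -0.2456,  0.1844]), np.float32(1.040264))
top paddle_pull {'point': [171.1, 218.2], 'conf': 0.73} (array([0.5012, 0.2121, 0.1747]), np.float32(1.0384221))
```

View pics/scene1.png

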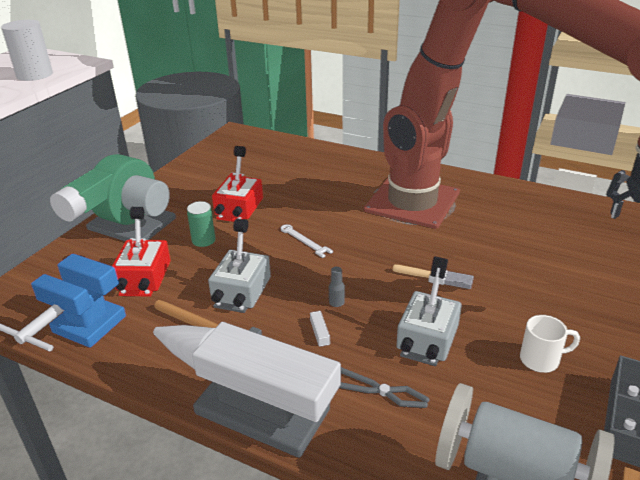

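View pics/top1.png

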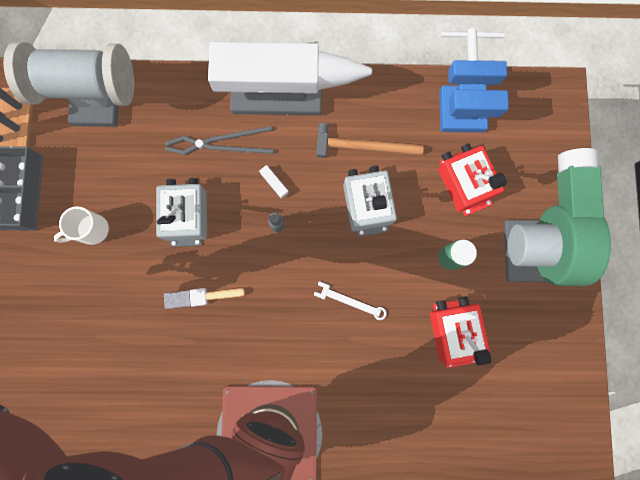

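The scene picture shows the grey drum toggle at about (240,228), the paddle toggle at (438,268), and red decoys at (137,214) and (239,153). In the top picture the drum is at about (378,202). Next I'll measure the box's yaw and the drum.

```bash
cat > m.py <<'E'
from h import *
np.set_printoptions(precision=4,suppress=True)
def cloud(f,T,win):
    c0,c1,r0,r1=win
    R,C=np.mgrid[r0:r1,c0:c1]; d=f['depth'][r0:r1,c0:c1]
    P=np.stack([(C-f['cx'])*d/f['fx'],-(R-f['cy'])*d/f['fy'],-d,np.ones_like(d)],-1)@T.T
    ok=d>0
    return P[ok][:,:3], f['pixels'][r0:r1,c0:c1][ok].astype(int)
def box(P):
    s=(P[:,2]>.06)&(P[:,2]<.083)
    r=cv2.minAreaRect((P[s,:2]*1000).astype(np.float32)); return r
def drum(P,C):
    s=(P[:,2]>.135)&(C.max(1)<70)
    return P[s]
E
python3 - <<'E'
from m import *
for cam,win in [('top',(330,410,150,250)),('scene',(195,285,205,320))]:
    f=env.grab_frame(cam); P,C=cloud(f,f['T'],win)
    print(cam,box(P)); D=drum(P,C); print(len(D),D.min(0),D.max(0),np.median(D,0))
f=env.grab_frame('top');im=f['pixels'][140:260,310:430,::-1]; a=cv2.resize(im,(600,600),interpolation=cv2.INTER_NEAREST)
cv2.imwrite('pics/z1.png',a)
E
```

```text
top ((578.8912353515625, -243.92404174804688), (130.94131469726562, 111.0407485961914), 10.674102783203125)
154 [ 0.527  -0.2637  0.1703] [ 0.5568 -0.2354  0.1888] [ 0.5409 -0.2492  0.1835]
scene ((552.705078125, -315.6501159667969), (316.75323486328125, 164.03118896484375), 69.56033325195312)
159 [ 0.5328 -0.2619  0.155 ] [ 0.5639 -0.2313  0.1871] [ 0.5547 -0.2417  0.1759]
```

View pics/z1.png

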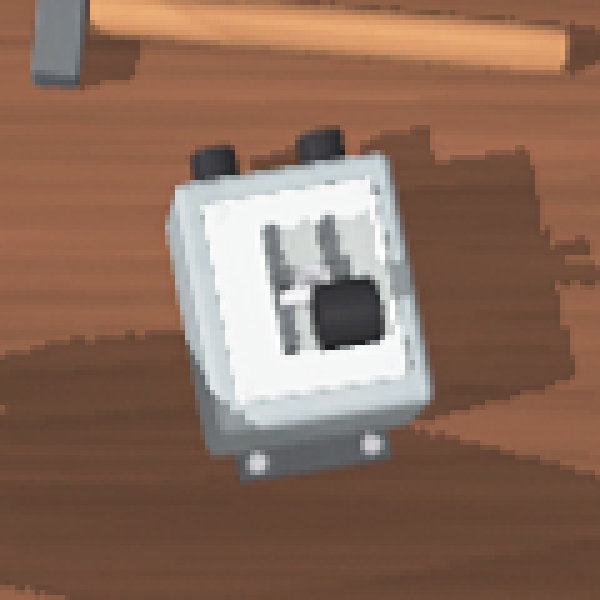

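The box is centred at about (0.579, -0.244) with a yaw of 10.7°, and the drum is near (0.541, -0.249). I'll arc over there at a safe height.

>>> send_rows:
  series:
    - [[0, 0.02, -0.04, 0], [-0.0025, 0.0567, -0.03, 5], [-0.0025, 0.0567, -0.02, 5], [-0.0025, 0.0567, 0, 5], [-0.0025, 0.0567, 0, 5], [-0.0025, 0.0567, 0, 5], [-0.0025, 0.0567, 0, 5], [-0.0025, 0.0567, 0, 5], [-0.0025, 0.0567, 0, 5], [-0.0025, 0.0567, 0, 5], [-0.0025, 0.0567, 0, 5], [-0.0025, 0.0567, 0, 5], [-0.0025, 0.0567, 0, 5], [-0.0025, 0.0567, 0, 5], [-0.0025, 0.0567, 0, 5], [-0.0025, 0.0567, 0, 5], [-0.0025, 0.0567, 0, 5], [-0.0025, 0.0567, 0, 5], [0, 0, 0, 10], [0, 0, 0, 10]]
  fingers: 1

```text
t: 2.95
ee_pos: [0.6215, -0.2467, 0.3207]
tcp_rot: [-0.0, 0.934, -0.357, 0.0]
force: [0.1, 1.2, 0.6]
finger_gap: 0.994
```

```bash
cat > w.py <<'E'
from m import *
from scipy.spatial.transform import Rotation as Ro
def tool():
    s=env.sense(); q=s['tcp_rot']; T=np.eye(4); T[:3,:3]=Ro.from_quat([q[1],q[2],q[3],q[0]]).as_matrix(); T[:3,3]=s['ee_pos']; return s,T
def wr(name):
    s,T=tool(); f=snap('wrist',name); return s,T,f,T@f['hand_eye']
E
python3 - <<'E'
from w import *
s,T,f,Tw=wr('w1'); print(s['t'],s['ee_pos'],np.degrees(np.arctan2(T[1,0],T[0,0])),s['q'],s['force'])
for b in env.boxes_of('wrist','drum_centre')[:3]: print(b, pt(f,*b['point'],T=Tw))
P,C=cloud(f,Tw,(0,640,0,480))
s_=(abs(P[:,0]-.579)<.12)&(abs(P[:,1]+.244)<.12); P=P[s_];C=C[s_]
print(box(P)); D=drum(P,C); print(len(D), D.min(0),D.max(0),np.median(D,0))
E
```

```text
2.95 [ 0.6215 -0.2467  0.3207] -41.77443463654653 [-0.1954  0.4066  0.7331  1.2959 -0.2682  1.5371 -0.2243] [0.0782 1.2464 0.5678]
{'point': [264.2, 275.1], 'conf': 0.63} (array([ 0.557 , -0.2467,  0.178 ]), np.float32(0.3050032))
((578.8228149414062, -244.146484375), (129.53794860839844, 110.19247436523438), 10.277325630187988)
40786 [ 0.5328 -0.3025  0.1691] [ 0.6843 -0.189   0.42  ] [ 0.6217 -0.2322  0.3997]
```

View pics/w1.png

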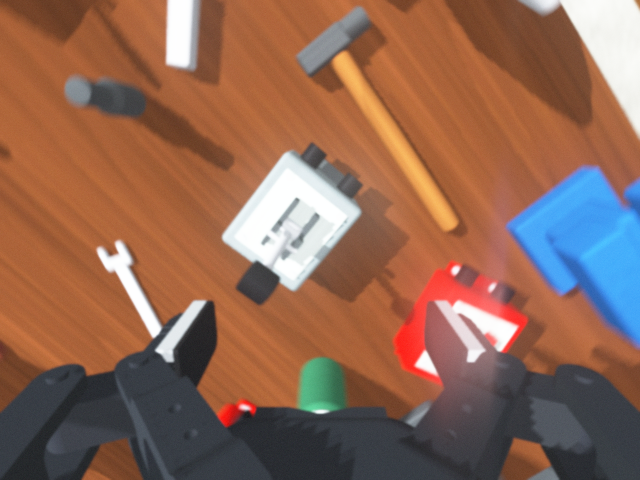

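The wrist picture shows the drum at (258,282), leaning out of the grey box towards the robot. I'll turn the jaws along the pivot axis and go above it.

>>> send_rows:
  series:
    - [[0, 0, 0, 10], [0, 0, 0, 10], [0, 0, 0, 10], [0, 0, 0, 7.9], [-0.006, 0.04, 0.02, 0], [-0.0055, 0.039, 0.02, 0], [0, 0, 0, 0], [0, 0, 0, 0]]

```text
t: 4.05
ee_pos: [0.543, -0.2485, 0.2812]
tcp_rot: [-0.001, 0.771, -0.636, 0.0]
force: [-0.2, 0.8, -0.0]
finger_gap: 0.997
```

```bash
cat > l.py <<'E'
from w import *
import sys
s,T,f,Tw=wr(sys.argv[1]); print(s['t'],s['ee_pos'],np.degrees(np.arctan2(T[1,0],T[0,0])),s['q'],s['force'])
P,C=cloud(f,Tw,(0,640,0,480))
s_=(abs(P[:,0]-.579)<.12)&(abs(P[:,1]+.244)<.12)&(P[:,2]<.205); P=P[s_];C=C[s_]
b=box(P);print(b); D=drum(P,C); 
g=np.radians(10.5); ex=np.array([np.cos(g),np.sin(g)]); ey=np.array([-ex[1],ex[0]])
u=(D[:,:2]-[.579,-.244])@ex; v=(D[:,:2]-[.579,-.244])@ey
print(len(D),'u',np.percentile(u,[1,50,99]),'v',np.percentile(v,[1,50,99]),'z',np.percentile(D[:,2],[1,50,99]))
# cylinder fit in u,z with r=16mm
from scipy.optimize import least_squares
z=D[:,2]; m=abs(v-np.median(v))<.012
r=least_squares(lambda p: np.hypot(u[m]-p[0],z[m]-p[1])-.016,[np.median(u),.168],loss='soft_l1',f_scale=.002)
print('cyl',r.x,np.sqrt(np.mean(r.fun**2)),'lean',np.degrees(np.arctan2(r.x[0],r.x[1]-.082)),'R',np.hypot(r.x[0],r.x[1]-.082))
E
python3 l.py w2
```

```text
4.05 [ 0.543  -0.2485  0.2812] -79.03085554459919 [-0.3745  0.2675  0.8994  1.5596 -0.212   1.4155 -0.8391] [-0.1845  0.8426 -0.0199]
((579.1619873046875, -243.8707733154297), (129.08981323242188, 110.22321319580078), 10.029796600341797)
1376 u [-0.0475 -0.0317 -0.0199] v [-0.0129 -0.0006  0.0122] z [0.1722 0.1831 0.1861]
cyl [-0.0353  0.169 ] 0.0005681777570240729 lean -22.11155866939134 R 0.0938907882632496
```

View pics/w2.png

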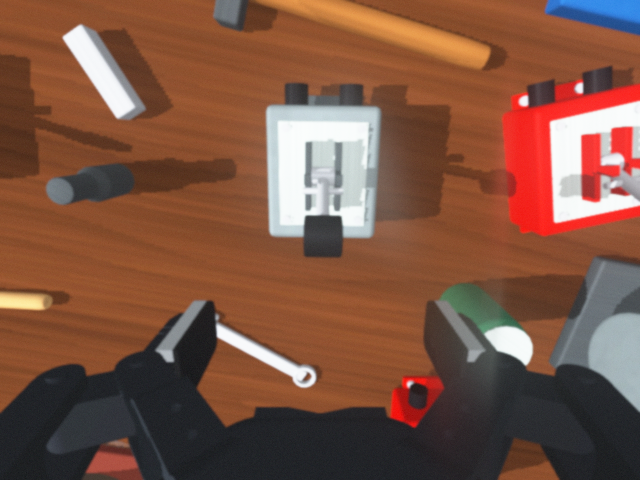

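The drum sits at u = -35 mm along the flip axis, laterally centred and 169 mm up, leaning -22°. I'll descend on it, then close.

>>> send_rows:
  series:
    - [[0.002, -0.001, 0.045, 0.8], [0, 0, 0.045, 0], [0, 0, 0.035, 0], [0, 0, 0.01, 0], [0, 0, 0, 0]]
  fingers: 0.2

```text
t: 4.72
ee_pos: [0.5442, -0.2511, 0.146]
tcp_rot: [0.0, 0.766, -0.643, 0.0]
force: [0.6, -0.4, 0.2]
finger_gap: 0.602
```

```bash
python3 l.py w3
```

```text
4.725 [ 0.5442 -0.2511  0.146 ] -79.99298540790478 [-0.324   0.3804  0.854   1.7334 -0.3083  1.1686 -0.7791] [ 0.6394 -0.3701  0.1893]
((579.4984130859375, -243.751953125), (128.70657348632812, 110.77098846435547), 10.021323204040527)
20061 u [-0.0456 -0.0287 -0.0193] v [-0.0569  0.0002  0.0544] z [0.1555 0.1912 0.2049]
cyl [-0.0352  0.169 ] 0.0005456123166439097 lean -22.017606505307356 R 0.0938616393698955
```

View pics/w3.png

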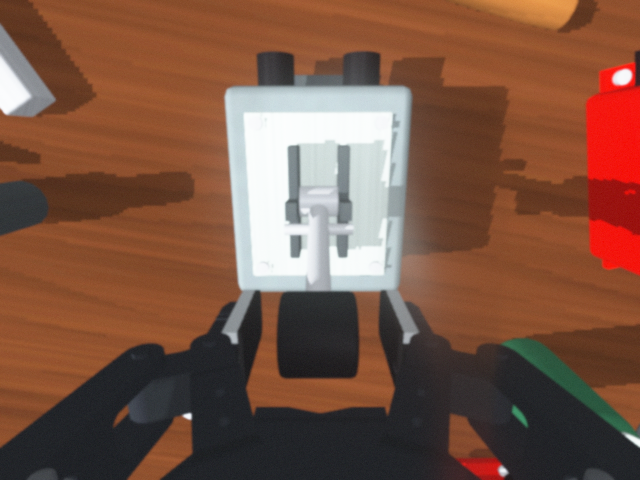

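The picture shows the drum (318,335) centred between the fingers. I'll close on it.

>>> send_rows:
  series:
    - [[0, 0, 0, 0], [0, 0, 0, 0], [0, 0, 0, 0], [0, 0, 0, 0], [0, 0, 0, 0], [0, 0, 0, 0], [0, 0, 0, 0], [0, 0, 0, 0]]
  fingers: -1

```text
t: 5.78
ee_pos: [0.5442, -0.2508, 0.1471]
tcp_rot: [-0.001, 0.766, -0.643, 0.001]
force: [-1.4, 1.9, 5.9]
finger_gap: 0.318
```

```bash
python3 l.py w4; python3 -c "
from w import *;print(env.sense())"
```

```text
5.775 [ 0.5442 -0.2508  0.1471] -80.01767150823532 [-0.3247  0.3777  0.8548  1.7339 -0.3085  1.169  -0.7793] [-1.4496  1.9258  5.8967]
((579.4571533203125, -243.93646240234375), (128.49066162109375, 110.5264663696289), 10.098003387451172)
18986 u [-0.0457 -0.0285 -0.0194] v [-0.047  -0.0009  0.0453] z [0.1606 0.1932 0.2047]
cyl [-0.0353  0.1689] 0.0005480056626022572 lean -22.115670220150214 R 0.09383840225504834
{'t': 5.825, 'q': array([-0.3247,  0.3777,  0.8548,  1.7339, -0.3085,  1.169 , -0.7793]), 'qvel': array([ 0.0002, -0.0003,  0.0017, -0.0004,  0.0002,  0.0009,  0.0002]), 'joint_efforts': array([  0.6406, -46.8216,  11.8711, -35.2036,   0.2065,  -0.9168,
        -0.0175]), 'ee_pos': array([ 0.5442, -0.2508,  0.1471]), 'tcp_rot': array([-0.0008,  0.7659, -0.6429,  0.0006]), 'force': array([-2.1677,  2.2517,  5.3725]), 'moment': array([0.4143, 0.3298, 0.0438]), 'finger_gap': 0.32044458658813124}
```

View pics/w4.png

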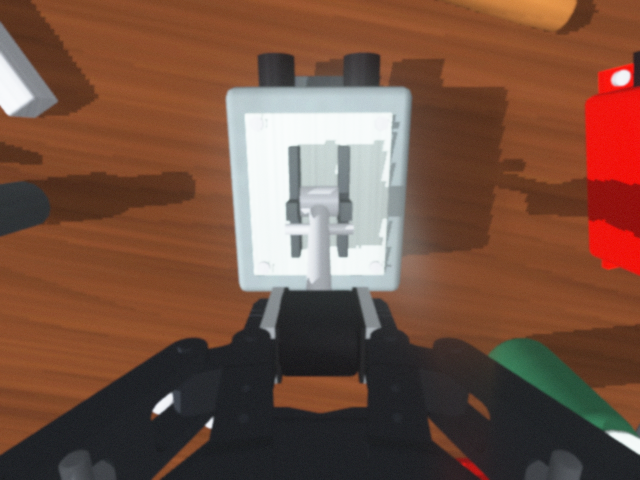

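It's gripped, with a gap of 0.32 (about 27–28 mm). Now I'll pull 15 mm along the bat.

>>> send_rows:
  series:
    - [[0, 0.0019, -0.0046, 0], [0, 0.0019, -0.0046, 0], [0, 0.0019, -0.0047, 0], [0, 0, 0, 0], [0, 0, 0, 0]]

```text
t: 6.45
ee_pos: [0.539, -0.2515, 0.1598]
tcp_rot: [-0.001, 0.766, -0.643, 0.001]
force: [6.0, -0.2, -9.2]
finger_gap: 0.32
```

```bash
python3 l.py w5
```

```text
6.45 [ 0.539  -0.2515  0.1598] -80.00548660081355 [-0.3356  0.354   0.8654  1.7317 -0.2893  1.1874 -0.788 ] [ 6.     -0.2492 -9.2068]
((579.7586059570312, -243.95616149902344), (128.5308837890625, 110.37508392333984), 10.142578125)
9219 u [-0.0501 -0.0338 -0.0245] v [-0.0312 -0.0005  0.031 ] z [0.1695 0.1956 0.2047]
cyl [-0.0406  0.1815] 0.0005464021570969192 lean -22.177680665911645 R 0.10745082433195001
```

View pics/w5.png

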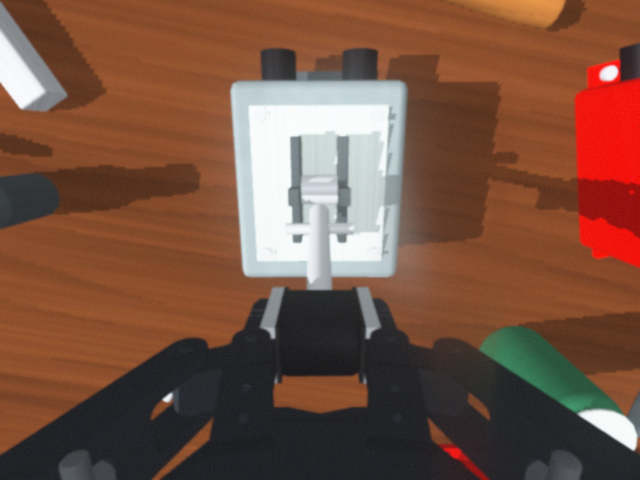

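Pulled about 13.6 mm at a lean of -22°. Now the arc to just past upright.

>>> send_rows:
  series:
    - [[0, -0.011, -0.0038, 0], [0, -0.0109, -0.0026, 0], [0, -0.0112, -0.0013, 0], [0, -0.0113, -0.0002, 0], [0, 0, 0, 0]]

```text
t: 7.12
ee_pos: [0.5825, -0.2434, 0.1668]
tcp_rot: [0.0, 0.766, -0.643, -0.0]
force: [-1.9, 1.7, -10.0]
finger_gap: 0.316
```

```bash
python3 l.py w6
```

```text
7.125 [ 0.5825 -0.2434  0.1668] -79.98860536092602 [-0.312   0.4324  0.839   1.6278 -0.3365  1.2337 -0.8019] [ -1.9188   1.6929 -10.0389]
((583.7302856445312, -243.11402893066406), (120.24613189697266, 110.2390365600586), 10.114466667175293)
6932 u [-0.0062  0.0096  0.0181] v [-0.0241 -0.0009  0.0239] z [0.1859 0.2006 0.2043]
cyl [0.0158 0.2123] 0.0038539023705151726 lean 6.8988093532863175 R 0.131281605834701
```

View pics/w6.png

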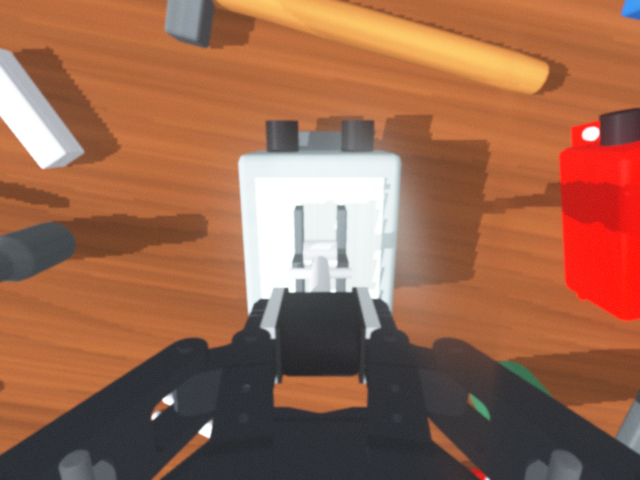

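The TCP is on the arc and the drum is still firmly held. The cylinder fit is now thrown off by the fingers in view, so I won't use it. Continuing over.

>>> send_rows:
  series:
    - [[0, -0.0112, 0.0005, 0], [0, -0.011, 0.002, 0], [0, -0.0108, 0.0033, 0], [0, -0.0103, 0.0044, 0], [0, -0.0017, 0.0008, 0], [0, 0, 0, 0]]

```text
t: 7.92
ee_pos: [0.6247, -0.2363, 0.1559]
tcp_rot: [0.001, 0.766, -0.643, -0.001]
force: [-7.4, 0.9, -8.3]
finger_gap: 0.317
```

```bash
python3 l.py w7; python3 -c "
from h import *
f=snap('scene','s7'); cv2.imwrite('pics/s7.png',cv2.resize(f['pixels'][120:340,120:360,::-1],(720,600)))"
```

```text
7.925 [ 0.6247 -0.2363  0.1559] -80.08233174826285 [-0.281   0.5207  0.8077  1.5391 -0.3879  1.252  -0.8135] [-7.3598  0.8872 -8.3059]
((579.5880737304688, -243.98257446289062), (129.43577575683594, 110.26792907714844), 10.317800521850586)
5369 u [0.0339 0.0473 0.059 ] v [-0.0311  0.0002  0.0366] z [0.1851 0.1906 0.2047]
cyl [0.0419 0.1751] 0.0005740541529062771 lean 24.22231889093312 R 0.10205967777869186
```

View pics/s7.png

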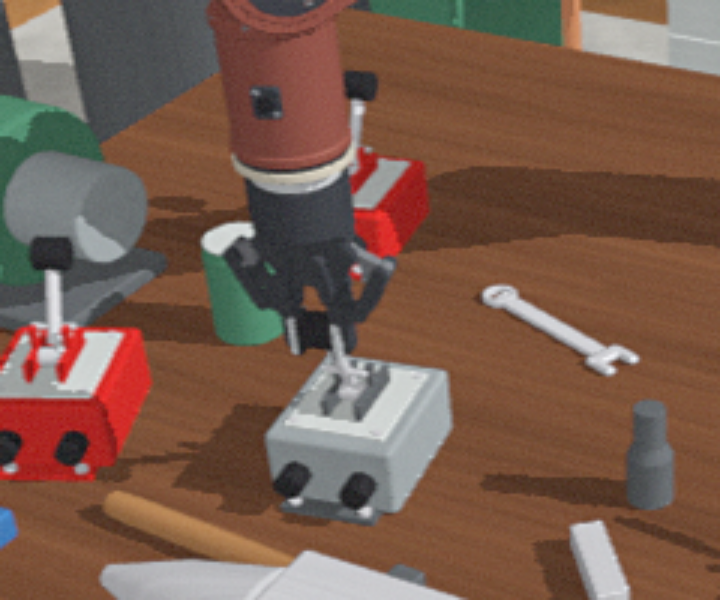

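The bat leans about +25° and is still held, well beyond the teeth at +15°. I'll let it in along the bat.

>>> send_rows:
  series:
    - [[0, 0.0019, 0.004, 0], [0, 0.002, 0.004, 0], [0, 0.002, 0.004, 0], [0, 0, 0, 0], [0, 0, 0, 0]]

```text
t: 8.65
ee_pos: [0.6227, -0.2368, 0.1475]
tcp_rot: [-0.002, 0.766, -0.643, 0.002]
force: [-1.4, 3.9, 8.0]
finger_gap: 0.32
```

```bash
python3 l.py w8
```

```text
8.65 [ 0.6227 -0.2368  0.1475] -79.98132088389879 [-0.282   0.5175  0.8055  1.5611 -0.3923  1.2252 -0.8052] [-1.4179  3.8658  8.0455]
((579.7778930664062, -243.90811157226562), (128.9993133544922, 110.47480773925781), 10.071307182312012)
12699 u [0.0322 0.0486 0.0575] v [-0.0464  0.0014  0.0448] z [0.1751 0.1936 0.2048]
cyl [0.0397 0.1671] 0.002127739007239149 lean 24.985988912107675 R 0.0938941376845093
```

R = 93.9 mm, the same as at the start, so it's fully in. Releasing and rising.

>>> send_rows:
  series:
    - [[0, 0, 0, 0], [0, 0, 0, 0], [0, 0, 0, 0], [0, 0, 0, 0], [0, 0, -0.02, 0], [0, 0, -0.04, 0], [0, 0, -0.05, 0], [0, 0, -0.03, 0], [0, 0.05, 0, 0], [0, 0.05, 0, 0], [0, 0, 0, 0], [0, 0, 0, 0]]
  fingers: 1

```text
t: 10.2
ee_pos: [0.5222, -0.2545, 0.2856]
tcp_rot: [-0.001, 0.766, -0.643, 0.001]
force: [0.9, -0.4, 0.1]
finger_gap: 0.995
```

```bash
python3 l.py w9; python3 -c "
from m import *
f=env.grab_frame('scene');snap('top','t9'); cv2.imwrite('pics/s9.png',cv2.resize(f['pixels'][180:340,180:480,::-1],(800,426)))"
```

```text
10.2 [ 0.5222 -0.2545  0.2856] -80.03169131168062 [-0.3939  0.2205  0.9185  1.5928 -0.1784  1.4144 -0.8563] [ 0.9058 -0.446   0.1095]
((578.6637573242188, -244.07530212402344), (129.3991241455078, 110.4474105834961), 9.93199634552002)
1809 u [0.0248 0.0394 0.0539] v [-0.013  -0.0006  0.0121] z [0.1728 0.1811 0.1842]
cyl [0.0394 0.167 ] 0.0005904030511607164 lean 24.874004370552644 R 0.09370688606000993
```

View pics/s9.png

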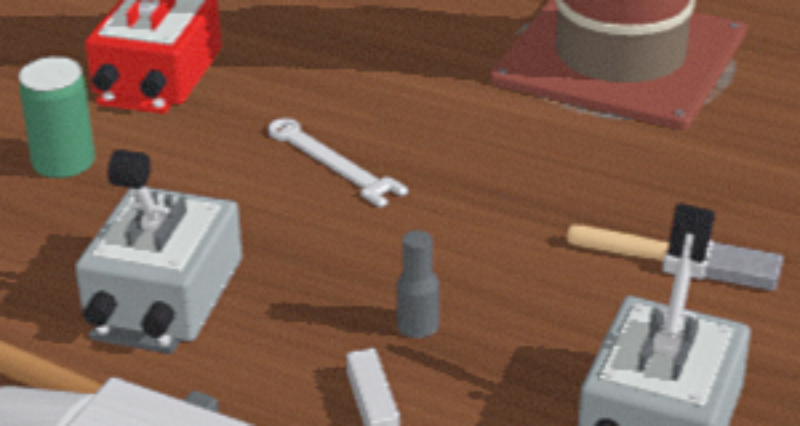

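View pics/w9.png

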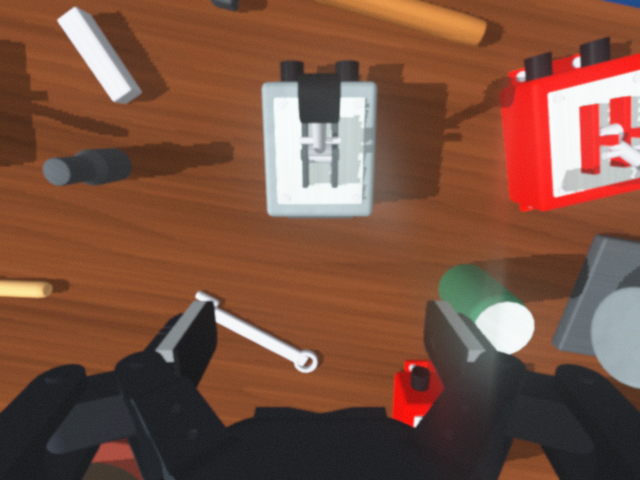

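The wrist picture shows the drum (320,97) leaning away from the robot. The fit gives +24.9° of lean (swing about 0.92) and R = 93.7 mm (sprung in). In the scene picture the paddle toggle (crop 690,230) is untouched, and the arm is clear of everything.

```bash
python3 -c "
from h import *
print(env.job_done())"
```

```text
the job is handed in; nothing more can be done
None
```

The blower toggle is flipped and locked on the side away from the robot, and the job was handed in at about 10.4 s of the 32 s allowed.

**What I did:** I gripped the drum by its flat ends and pulled it about 13.6 mm out along the bat while it still leaned 22° towards the robot. I then swung it over its pivot, let it spring back in, released it and backed the arm away.

**Last checks:**

| Check | Result |
|---|---|
| Bat lean | +24.9° away from the robot (swing about 0.92 rad; needs more than 0.7) |
| Drum distance from pivot | 93.7 mm, against 93.9 mm before the pull, so sprung fully in |
| Wrist force | under 1.1 N, with the gripper open and clear |
| Paddle toggle | not approached; looks unchanged in the scene picture, but I did not measure it |

**Disagreements:** During the swing, the drum position fitted from the images was disturbed by the fingers in view: once clearly wrong, once about 4 mm off the arm's own position. I relied on the arm's measured pose there. After release the fit was clean again (0.6 mm residual).

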